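# Set the shutter and present the cover plate over its screw holes

### The job

First slide the black shutter grip on the grey optical head along its slot until its middle is level with the nose of the pointer, and leave it there. Then pick up the bare-metal cover plate by its handle and hold it level over the head, about 15 mm above the top and not touching it, with each of its three holes squarely above the matching tapped hole (lone hole over lone hole), so that a colleague can drop the screws in. Finish while holding the plate there, still gripped, and do not push the loose things round about out of their places.

Things in the scene. Friction and masses are not known exactly. Their poses are not given: they have to be found in the camera images.
- housing: grey optical head, a flat-topped box 150 (x) x 160 (y) x 40 mm high, fixed to the desk; its place and yaw vary from run to run. Origin: centre of its underside. Own axes: x away from the robot at yaw 0, y along its 160 mm length, z up. Its rear 100 mm (centred 25 mm toward +x from the origin) holds a rectangular port 46 x 56 mm and three tapped holes; its front 50 mm carries a straight slot along y for the shutter slide.
- thread_a (a point): mouth of the tapped hole (7 mm wide, 18 mm deep) that stands alone at the +y end of the port, on the housing's top face (40 mm above the desk), at (25, 48) mm from the housing's origin. Axes as the housing's
- thread_b (a point): mouth of a tapped hole of the pair at the port's -y end, the one nearer the slot, at (-5, -48) mm from the housing's origin
- thread_c (a point): mouth of the other tapped hole of the pair at the port's -y end, farther from the slot, at (55, -48) mm from the housing's origin
- shutter (a joint): travel in m of the shutter slide along the housing's slot, 0 at the -y end, 0.10 at the +y end, growing toward the housing's +y. It moves against about 1.5 N of friction and stays where it is left
- shutter_grip (a point): point on the axis of the black shutter grip, 18 mm above the housing's top. The grip is an upright block 12 (x) x 14 (y) x 30 mm tall above the housing's top, on a foot 18 x 20 mm, 3 mm high. It stands in the slot, at x = -45 mm and y = -50 mm + travel in the housing's frame
- index_mark (a point): nose of the small dark steel pointer clipped on the housing's front edge beside the slot; it lies flat, 2.5 mm high, its 3 mm wide nose points at the slot, the nose 13 mm to the -x side of the grip's centre line. Fixed; its place along the slot varies, always 25 mm or more to the +y side of where the grip starts. Axes as the housing's
- cover: loose bare-metal cover plate, 90 (x) x 120 (y) x 5 mm, 150 to 310 g, lying flat on the desk with its handle up. Origin: centre of its underside. Its three through holes are 12 mm wide and match the housing's tapped holes: one alone at its +y end, a pair at its -y end. When fitted its axes point as the housing's
- cover_handle (a point): centre of the black bow handle's bar on the cover, 31 mm above the cover's underside, over its centre. The bar is 12 mm wide (x), 64 mm long (along the cover's y) and 14 mm high (24 to 38 mm above the cover's underside); free space of 19 mm under it between two legs. Axes as the cover's
- cover_hole_a (a point): centre, at the cover's underside, of the hole that stands alone at the cover's +y end; at (0, 48) mm from the cover's origin; belongs over thread_a
- cover_hole_b (a point): the same for the hole at (-30, -48) mm; belongs over thread_b
- cover_hole_c (a point): the same for the hole at (30, -48) mm; belongs over thread_c
- objective_mid (a point): bystander: loose microscope objective standing on the desk, 27 mm wide, 50 mm high, between housing and cover; point at its centre
- wafer_carrier_mid (a point): bystander: loose round white wafer carrier, 66 mm wide, 18 mm high, beyond the cover; point at its centre
- mirror_mount_mid (a point): bystander: loose black mirror mount 38 x 34 x 34 mm, near the desk's front edge; point at its centre
- dropper_mid (a point): bystander: loose amber dropper bottle, 33 mm wide, 94 mm high, beyond the housing and cover; point half-way up

How it is judged (in metres and radians):
On the way, in this order (a step that is already met when the one before it is completed fails the run):
1. the shutter grip stands level with the pointer, within 5 mm (y of shutter_grip in the frame of index_mark between -0.005 and 0.005 m), for 0.3 s.
2. the cover plate is lifted clear of the desk with the shutter still set (all of step 1 and height (world z) of cover_handle above 0.071 m and contact force between cover and the fingers above 1 N), for 0.2 s.
At the end, for the whole second after the job is handed in: Shutter grip within 5 mm of the pointer along the slot; cover held by the fingers (over 1 N), still, within 0.1 rad of level, not touching the housing, underside 6 to 28 mm above the housing's top at each hole, each hole within 4 mm sideways of its own tapped hole (all of step 1 and horizontal distance between cover_hole_a and thread_a below 0.004 m and z of cover_hole_a in the frame of thread_a between 0.006 and 0.028 m and horizontal distance between cover_hole_b and thread_b below 0.004 m and z of cover_hole_b in the frame of thread_b between 0.006 and 0.028 m and horizontal distance between cover_hole_c and thread_c below 0.004 m and z of cover_hole_c in the frame of thread_c between 0.006 and 0.028 m and angle between cover_handle's own z axis and vertical below 0.1 rad and contact force between cover and the fingers above 1 N and contact force between cover and housing below 0.1 N and linear speed of cover below 0.02 m/s); the arm keeps its last pose, push and grip.
It fails at once if a loose bystander was pushed more than 30 mm from its place or knocked over (distance of any of objective_mid, wafer_carrier_mid, mirror_mount_mid, dropper_mid from where it was at the start of the episode above 0.03 m or angle between any of objective_mid, wafer_carrier_mid, mirror_mount_mid, dropper_mid's own z axis and vertical above 0.6 rad).
It also fails if it takes over 58 s, if anything falls off the work surface, if the arm or the gripper's body presses on something with over 40 N, if the wrist force passes 120 N, or if a joint passes its speed limit or range.

### The arm

A 6-joint arm with a two-finger parallel gripper is mounted at the origin on a cart in front of the work surface, level with it; the furniture and walls round the work are solid. World frame = base frame: x ahead of the robot, y to its left, z up, the work surface at z = 0. Lengths are in m, angles in degrees, forces in N, time in s.
With the tool pointing down it reaches from about 0.4 to 0.825 m from the base axis. Payload 7 kg.
Tool frame: the origin (TCP) lies between the finger pads; the fingertips stand 19 mm ahead of it and the grasp point (between the pads) is the TCP; z points along the fingers, y is the line along which they close (so a half turn about z gives the same grasp; the last joint's range is limited). The gripper opens to 88 mm and grips with 3 to 60 N. Pads are 19 mm wide; open, the fingers measure 130 mm over their backs; the gripper's body (78 mm by 193 mm) begins 47 mm behind the grasp point.
Start: joints at [-58.379, 20.546, 0.682, 0, -70.136, -16.507], TCP at [0.176, -0.652, 0.246] pointing down, gripper open.
Joint ranges: [-176.03, 176.03], [-82.01, 121.73], [-58.28, 71.71], [-173.87, 95.51], [-174.79, -0.11], [-173.66, 173.66]. Speed limits (degrees/s): [136.94, 136.94, 172.46, 180, 180, 180].

### API

Orientations are given as [roll, pitch, yaw] about the fixed x, y, z axes, in that order (R = Rz(yaw) Ry(pitch) Rx(roll)).
In Python, from plant import get_obs, snapshot, close_job, spot_in, spot_point gives the robot as it stands.
- The arm moves only by the tool play_rows, never from a script. Its argument "plan" is a list of rows, each a list of 6 numbers: the shift along the tool's x, y, z in cm, then the turn, a rotation vector about the tool's x, y, z in degrees. A call has 1 to 20 rows; each row shifts and turns the commanded pose from where the row before left it, along the tool's axes as they then stand; what a row does not reach is not made up. A row lasts 1/12 s, in which the tool goes at most 41.7 mm and 7.16 degrees, less where a joint would pass 70% of its speed; a pose out of reach is approached as far as the arm can. A call is refused whole if a number of a shift passes 4.17 or a number of a turn 7.16, either way. A call with a gripper value outside its range is refused whole. "grip" is the finger opening in cm, from 0 to 8.76, set as the call begins (left out, the last holds). The fingers move at their own pace and stop on an object; the grip force is fixed at half the most. Time passes only in rows, so rows that do not move let the fingers close. It gives the time, the measured TCP pose, the force, the opening and the grip force at its end, in the units of the state.
- get_obs(): the state, without advancing time (a new reading comes with each control period).
- snapshot(name): name is "side" or "top" or "wrist"; returns a dict with "frame" (384x512x3 uint8, red, green, blue), "fx", "fy", "cx", "cy" (pixels), "position" and "attitude" of the camera in the world. Camera axes: x right, y down, z forward; pixel columns grow to the right and rows downward; lengths in m; the calibration is good to about 2 mm. A picture is of the moment at which its call begins. There is no depth.
- close_job(): hands the job in; it is judged then, once.
Trained networks look in the newest picture that a camera, given by its name, has taken for a name from the list of things; names that differ only in an ending like _2 or _b are one class to them, and where a whole thing is asked for, a point or a joint stands for the part that bears it (a point fixed in the world has none). Each returns a list of dicts, best first, with "score" (0 to 1); they miss things now and then, are a little off and sometimes report something else, mostly with a low value. They report only what shows in the picture. A call takes as long as a camera call.
- spot_in(camera, thing): "position" ([x, y, z] in m, in world coordinates, good to about 4 mm: the middle of the surface that is visible of it).
- spot_point(camera, thing): "position" ([x, y, z] in m, in world coordinates, good to about 4 mm: a listed point, or the origin of a listed thing).
The state is a dict: "clock": time; "joint_pos": joint angles; "qvel": joint speeds; "tau": joint torques, N m; "tool_pos": TCP position; "orientation": TCP orientation; "force": force on the tool from outside, world axes, zero at the start; "moment": the same for the moment, N m; "opening": finger opening in m; "gripper_force": force on a finger pad.
Only numpy, scipy, OpenCV 4.12 (cv2) and the standard library are available. Lean on these libraries where they do the work, as an engineer would, in place of code of your own. Each camera call takes 0.05 s, during which the arm holds its last target. There are 200 camera calls.

## Working session

There is one attempt and no reset: what is moved stays moved. The work goes in short steps, Python scripts to look and compute and a tool call to move; the robot and the scene stay as the last step left them, time stands still between calls to the robot, and variables do not carry over. Pictures are saved under pics/ and viewed, at most 10 in all, crops included, and the job is handed in when it is done.

Besides the shell and the picture viewer there is one more tool, called after ">>>" as a command line: name --pt "numbers of a row" for each row, then --argument value for the rest. play_rows: Moves the arm, as the interface text tells. Its arguments: {"type":"object","properties":{"plan":{"type":"array","items":{"type":"array","items":{"type":"number"}}},"grip":{"type":"number"}},"required":["plan"]}

```bash
ls; mkdir -p pics
python3 - <<'E'
from plant import *
import cv2,numpy as np
o=get_obs();print({k:np.round(v,3).tolist() for k,v in o.items()})
ims=[]
for c in("side","top"):
    s=snapshot(c);cv2.imwrite(f"pics/{c}0.png",s["frame"][:,:,::-1])
    print(c,s["fx"],s["cx"],s["cy"],np.round(s["position"],3),np.round(s["attitude"],3).tolist())
    for t in["housing","thread_a","thread_b","thread_c","shutter_grip","index_mark","cover","cover_handle","cover_hole_a","cover_hole_b","cover_hole_c","objective_mid","wafer_carrier_mid","mirror_mount_mid","dropper_mid"]:
        r=spot_point(c,t);print(t,[(np.round(d["position"],3).tolist(),round(d["score"],2)) for d in r[:3]])
E
```

```text
pics
{'clock': 0.0, 'joint_pos': [-58.379, 20.592, 0.632, -0.02, -70.135, -16.507], 'qvel': [-0.003, -0.024, -0.085, -0.104, 0.105, 0.007], 'tau': [0.001, -58.272, 29.305, 6.997, 0.007, -0.0], 'tool_pos': [0.176, -0.651, 0.245], 'orientation': [179.903, -0.009, -164.893], 'force': [-0.088, 0.89, 0.069], 'moment': [-0.001, -0.046, -0.017], 'gripper_force': 0.0, 'opening': 0.088}
side 409.32373105139254 253.0646156464194 188.85758137922164 [ 0.297 -0.87   0.472] [-114.728, 0.395, -16.2]
housing [([0.524, -0.167, -0.001], 0.63), ([0.536, 0.226, -0.006], 0.57)]
thread_a [([0.582, 0.171, 0.042], 0.96), ([0.52, 0.179, 0.038], 0.64)]
thread_b [([0.582, 0.171, 0.042], 0.96), ([0.52, 0.179, 0.038], 0.64)]
thread_c [([0.582, 0.171, 0.042], 0.96), ([0.52, 0.179, 0.038], 0.64)]
shutter_grip [([0.49, 0.209, 0.053], 0.38)]
index_mark []
cover [([0.548, -0.119, 0.003], 0.77), ([0.691, 0.009, 0.045], 0.2)]
cover_handle [([0.548, -0.12, 0.033], 0.59)]
cover_hole_a [([0.544, -0.068, 0.001], 0.77), ([0.524, -0.169, 0.002], 0.65), ([0.586, -0.157, -0.003], 0.62)]
cover_hole_b [([0.544, -0.068, 0.001], 0
[... 897 characters left out ...]
([0.534, 0.226, -0.001], 0.54), ([0.478, 0.247, 0.044], 0.42)]
cover []
cover_handle [([0.549, -0.114, 0.031], 0.9)]
cover_hole_a [([0.586, -0.162, -0.002], 0.86), ([0.523, -0.169, -0.004], 0.67), ([0.545, -0.068, 0.0], 0.56)]
cover_hole_b [([0.586, -0.162, -0.002], 0.86), ([0.523, -0.169, -0.004], 0.67), ([0.545, -0.068, 0.0], 0.56)]
cover_hole_c [([0.586, -0.162, -0.002], 0.86), ([0.523, -0.169, -0.004], 0.67), ([0.545, -0.068, 0.0], 0.56)]
objective_mid [([0.551, -0.113, 0.032], 0.65), ([0.493, -0.01, 0.026], 0.41)]
wafer_carrier_mid [([0.679, -0.122, 0.008], 0.73)]
mirror_mount_mid [([0.586, -0.162, -0.001], 0.64), ([0.363, -0.004, 0.012], 0.5)]
dropper_mid [([0.695, 0.01, 0.042], 0.49)]
```

Run:
```python
import cv2
a=cv2.imread("pics/top0.png");cv2.imwrite("pics/top0b.png",cv2.resize(a,(800,600),interpolation=cv2.INTER_CUBIC))
```

```text
(no output)
```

View pics/top0b.png

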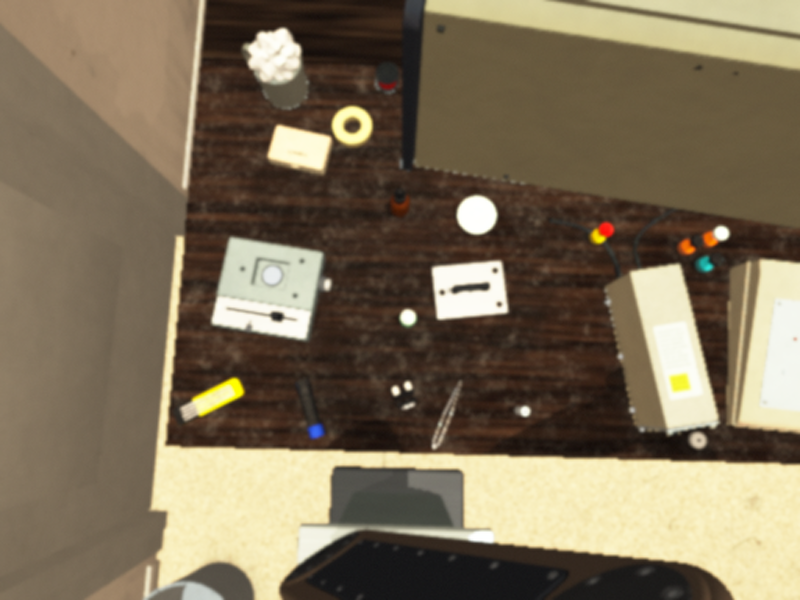

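View pics/side0.png

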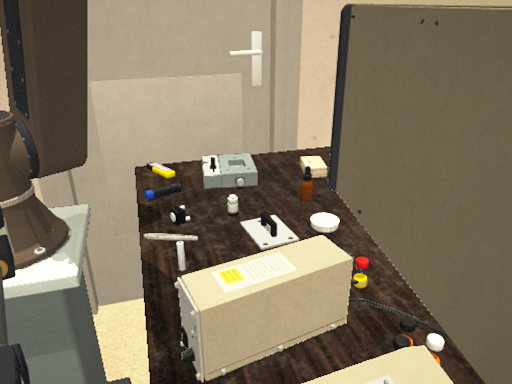

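>>> play_rows --pt "0 0 -3 0 0 0" --pt "0 0 -3 0 0 0" --pt "0 0 -2.5 0 0 0" --pt "-2.5 1.9 0 0 0 0" --pt "-2.5 1.9 0 0 0 0" --pt "-2.5 1.9 0 0 0 0" --pt "-2.5 1.9 0 0 0 0" --pt "-2.5 1.9 0 0 0 0" --pt "-2.5 1.9 0 0 0 0" --pt "-2.5 1.9 0 0 0 0" --pt "-2.5 1.9 0 0 0 0" --pt "-2.5 1.9 0 0 0 0" --pt "-2.5 1.9 0 0 0 0" --pt "-2.5 1.9 0 0 0 0" --pt "-2.5 1.9 0 0 0 0" --pt "-2.5 1.9 0 0 0 0" --pt "-2.5 1.9 0 0 0 0"

```text
clock: 3.02
tool_pos: [0.4452, -0.3022, 0.3309]
orientation: [-180.0, 0.0, -164.9]
force: [-0.3, -0.8, 0.1]
opening: 0.088
gripper_force: 0.0
```

```bash
cat > h.py <<'E'
import numpy as np,cv2
from scipy.spatial.transform import Rotation as R
from plant import *
def obs():
    o=get_obs();print("t",round(o["clock"],2),"p",np.round(o["tool_pos"],4),"rpy",np.round(o["orientation"],2),"j",np.round(o["joint_pos"],1),"F",np.round(o["force"],1),"op",round(o["opening"],4),"gf",round(o["gripper_force"],1));return o
def go(pos,yaw,o=None):
    "print shift (cm, current tool axes), then rotation vector (deg, tool) to reach pointing-down pose"
    o=o or obs();r=R.from_euler("xyz",o["orientation"],degrees=True)
    print("shift",np.round(r.inv().apply(np.array(pos)-o["tool_pos"])*100,2),"turn",np.round((r.inv()*R.from_euler("xyz",[180,0,yaw],degrees=True)).as_rotvec(degrees=True),2))
def cam(name,save=None):
    s=snapshot(name)
    if save: cv2.imwrite(f"pics/{save}.png",s["frame"][:,:,::-1])
    return s
def Rc(s):
    return R.from_euler("xyz",s["attitude"],degrees=True)
def proj(s,p):
    v=Rc(s).inv().apply(np.atleast_2d(p)-s["position"]);return np.c_[s["fx"]*v[:,0]/v[:,2]+s["cx"],s["fy"]*v[:,1]/v[:,2]+s["cy"]]
def ray(s,uv,z):
    uv=np.atleast_2d(uv);d=Rc(s).apply(np.c_[(uv[:,0]-s["cx"])/s["fx"],(uv[:,1]-s["cy"])/s["fy"],np.ones(len(uv))])
    p=np.array(s["position"]);return p+d*((z-p[2])/d[:,2])[:,None]
def spots(c,things):
    for t in things: print(c,t,[(np.round(d["position"],4).tolist(),round(d["score"],2)) for d in spot_point(c,t)[:4]])
E
python3 -c "
from h import *
o=obs();go([.46,.19,.25],-98.4,o)"
```

```text
t 3.02 p [ 0.4452 -0.3022  0.3309] rpy [-1.7998e+02  3.0000e-02 -1.6488e+02] j [-13.3   4.9  -8.6   0.  -76.5 -61.6] F [-0.3 -0.8  0.1] op 0.088 gf 0.0
shift [-14.26  47.13   8.08] turn [-4.000e-02  2.000e-02 -6.648e+01]
```

>>> play_rows --pt "-1.1 3.6 0.6 0 0 0" --pt "-1.1 3.6 0.6 0 0 0" --pt "-1.1 3.6 0.6 0 0 0" --pt "-1.1 3.6 0.6 0 0 0" --pt "-1.1 3.6 0.6 0 0 0" --pt "-1.1 3.6 0.6 0 0 0" --pt "-1.1 3.6 0.6 0 0 0" --pt "-1.1 3.6 0.6 0 0 0" --pt "-1.1 3.6 0.6 0 0 0" --pt "-1.1 3.6 0.6 0 0 0" --pt "-1.1 3.6 0.6 0 0 0" --pt "-1.1 3.6 0.6 0 0 0" --pt "-1.1 3.6 0.6 0 0 0"

```text
clock: 4.1
tool_pos: [0.4602, 0.1875, 0.2528]
orientation: [180.0, 0.1, -164.9]
force: [0.7, -0.6, -0.4]
opening: 0.0879
gripper_force: 0.0
```

>>> play_rows --pt "0 0 0 0 0 -6.65" --pt "0 0 0 0 0 -6.65" --pt "0 0 0 0 0 -6.65" --pt "0 0 0 0 0 -6.65" --pt "0 0 0 0 0 -6.65" --pt "0 0 0 0 0 -6.65" --pt "0 0 0 0 0 -6.65" --pt "0 0 0 0 0 -6.65" --pt "0 0 0 0 0 -6.65" --pt "0 0 0 0 0 -6.65" --pt "0 0 0 0 0 0"

```text
clock: 5.02
tool_pos: [0.4606, 0.1855, 0.2527]
orientation: [-180.0, 0.0, -98.1]
force: [0.8, 0.3, -0.4]
opening: 0.0876
gripper_force: 0.0
```

```bash
python3 -c "
from h import *
o=obs();s=cam('wrist','w1');print(s['position'],s['attitude'],s['fx'])
spots('wrist',['housing','thread_a','shutter_grip','index_mark'])
cv2.imwrite('pics/w1b.png',cv2.resize(cv2.imread('pics/w1.png'),(800,600),interpolation=cv2.INTER_CUBIC))"
```

```text
t 5.02 p [0.4606 0.1855 0.2527] rpy [-1.7999e+02  1.0000e-02 -9.8080e+01] j [ 44.7   3.2 -20.6   0.  -66.1 -52.7] F [ 0.8  0.3 -0.4] op 0.0876 gf 0.0
[0.44885017 0.1039593  0.39197315] [1.62444615e+02 6.53366206e-02 1.71919141e+02] 286.52252573070496
wrist housing [([0.5379, 0.2286, -0.002], 0.98), ([0.5217, 0.1797, 0.0369], 0.49)]
wrist thread_a [([0.5243, 0.1756, 0.0377], 0.83), ([0.5675, 0.274, 0.0398], 0.79), ([0.5822, 0.1708, 0.0455], 0.59)]
wrist shutter_grip [([0.4894, 0.2093, 0.0572], 0.49)]
wrist index_mark [([0.4764, 0.2538, 0.041], 0.5)]
```

View pics/w1b.png

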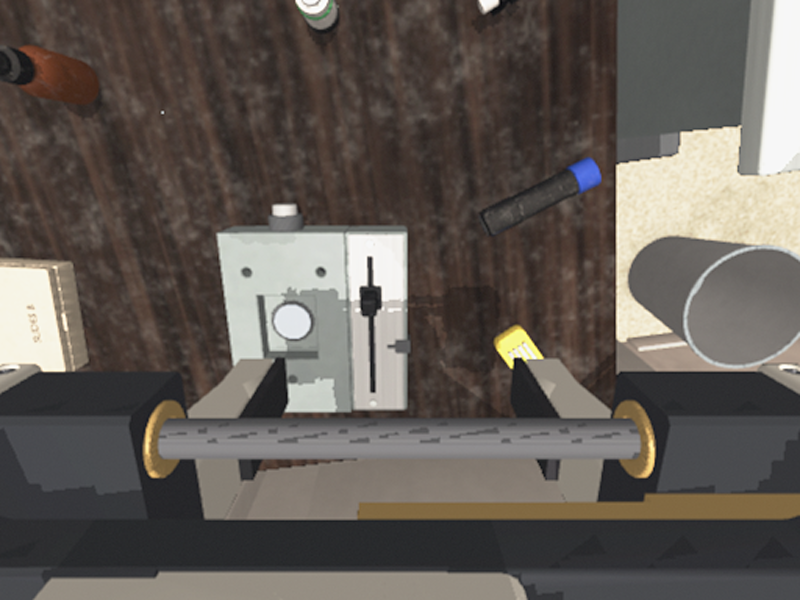

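```bash
cat >> h.py <<'E'
def fit(local,world):
    "2D rigid fit -> yaw deg, translation, residual mm"
    l=np.array(local)[:,:2];w=np.array(world)[:,:2];lc=l-l.mean(0);wc=w-w.mean(0)
    a=np.arctan2((lc[:,0]*wc[:,1]-lc[:,1]*wc[:,0]).sum(),(lc*wc).sum());M=np.array([[np.cos(a),-np.sin(a)],[np.sin(a),np.cos(a)]])
    t=w.mean(0)-M@l.mean(0);print("fit yaw",round(np.degrees(a),2),"t",np.round(t,4),"res mm",np.round((w-l@M.T-t)*1000,1).tolist());return np.degrees(a),t,M
TH=np.array([[25,48],[-5,-48],[55,-48]])/1000
E
python3 -c "
from h import *
s=cam('wrist')
g=cv2.cvtColor(s['frame'],cv2.COLOR_RGB2GRAY)
def blob(u,v,r=5):
    c=np.array([u,v])*.64;x,y=np.round(c).astype(int);w=g[y-r:y+r+1,x-r:x+r+1].astype(float);k=np.clip(np.median(w)-15-w,0,None);yy,xx=np.mgrid[y-r:y+r+1,x-r:x+r+1];return [(k*xx).sum()/k.sum(),(k*yy).sum()/k.sum()]
uv=[blob(292,380),blob(321,272),blob(246,272)];print(np.round(uv,1).tolist())
W=ray(s,uv,.04);print(W.round(4).tolist());y,t,M=fit(TH,W)
fit(TH,[[.5668,.273],[.5205,.179],[.582,.1725]])
n=ray(s,np.array([388,346])*.64,.0425)[0];print('nose',n.round(4),'local',(M.T@(n[:2]-t)).round(4))
for gp in ([.4894,.2093],[.4865,.207]): print('grip local',(M.T@(np.array(gp)-t)).round(4))
gt=ray(s,np.array([371,292])*.64,.07)[0];print('griptop',gt.round(4),(M.T@(gt[:2]-t)).round(4))
cv2.imwrite('pics/w1c.png',cv2.resize(s['frame'][170:250,200:290,::-1],None,fx=6,fy=6,interpolation=cv2.INTER_CUBIC))
"
```

```text
[[184.0, 243.2], [204.9, 174.0], [157.4, 174.5]]
[[0.5716, 0.2705, 0.04], [0.5239, 0.1797, 0.04], [0.5834, 0.1715, 0.04]]
fit yaw -10.09 t [0.5378 0.2274] res mm [[0.8, 0.3], [-0.6, -1.3], [-0.2, 1.0]]
fit yaw -8.39 t [0.534  0.2276] res mm [[1.0, 1.5], [-1.6, -1.9], [0.6, 0.4]]
nose [0.4796 0.2508 0.0425] local [-0.0614  0.0128]
grip local [-0.0445 -0.0263]
grip local [-0.047  -0.0291]
griptop [0.4829 0.1941 0.07  ] [-0.0482 -0.0424]
```

View pics/w1c.png

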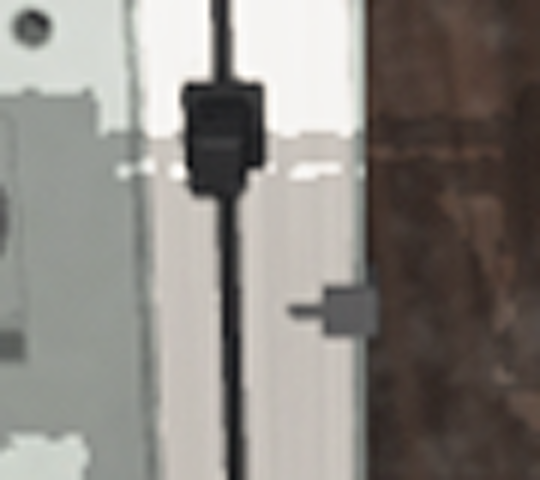

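```bash
python3 -c "
from h import *
s=cam('wrist');y=-9.;a=np.radians(y);M=np.array([[np.cos(a),-np.sin(a)],[np.sin(a),np.cos(a)]]);t=np.array([.537,.2276])
for n,u,v,z in(('nose',289,311,.0425),('foot-y',222,84,.041),('top+y',220,197,.07),('slot',232,400,.04)):
    p=ray(s,[200+u/6,170+v/6],z)[0];print(n,p.round(4),(M.T@(p[:2]-t)).round(4))
"
```

```text
nose [0.4798 0.2513 0.0425] [-0.0602  0.0145]
foot-y [0.4859 0.1984 0.041 ] [-0.0459 -0.0369]
top+y [0.4871 0.2135 0.07  ] [-0.0471 -0.0217]
slot [0.4961 0.2719 0.04  ] [-0.0473  0.0374]
```

```bash
python3 -c "
from h import *
go([.4872,.2072,.066],-98.7)"
```

```text
t 5.37 p [0.4605 0.1855 0.2526] rpy [180.     0.   -98.48] j [ 44.7   3.2 -20.6  -0.  -66.1 -53.1] F [ 0.   0.4 -0.4] op 0.0879 gf 0.0
shift [-2.54 -2.32 18.66] turn [0.   0.   0.22]
```

>>> play_rows --pt "-1.27 -1.16 2.5 0 0 0" --pt "-1.27 -1.16 2.5 0 0 0" --pt "0 0 2.5 0 0 0" --pt "0 0 2.5 0 0 0" --pt "0 0 2.5 0 0 0" --pt "0 0 2 0 0 0" --pt "0 0 1.5 0 0 0" --pt "0 0 1.0 0 0 0" --pt "0 0 1.0 0 0 0" --pt "0 0 0.6 0 0 0" --pt "0 0 0 0 0 0" --pt "0 0 0 0 0 0" --grip 4

```text
clock: 6.37
tool_pos: [0.4874, 0.2074, 0.0669]
orientation: [-180.0, 0.0, -98.4]
force: [0.2, 0.6, 0.4]
opening: 0.0397
gripper_force: 0.0
```

```bash
python3 -c "
from h import *
obs();s=cam('wrist','w2');cv2.imwrite('pics/w2b.png',cv2.resize(s['frame'][120:,60:360,::-1],None,fx=2.2,fy=2.2,interpolation=cv2.INTER_CUBIC))
print(proj(s,[[.487,.207,.066],[.4798,.2513,.0425]]))"
```

```text
t 6.37 p [0.4874 0.2074 0.0669] rpy [-1.7998e+02  1.0000e-02 -9.8380e+01] j [ 44.3  17.9 -30.3   0.  -41.8 -52.7] F [0.2 0.6 0.4] op 0.0397 gf 0.0
[[255.80574087 257.94443676]
 [275.82324516 296.00418252]]
```

View pics/w2b.png

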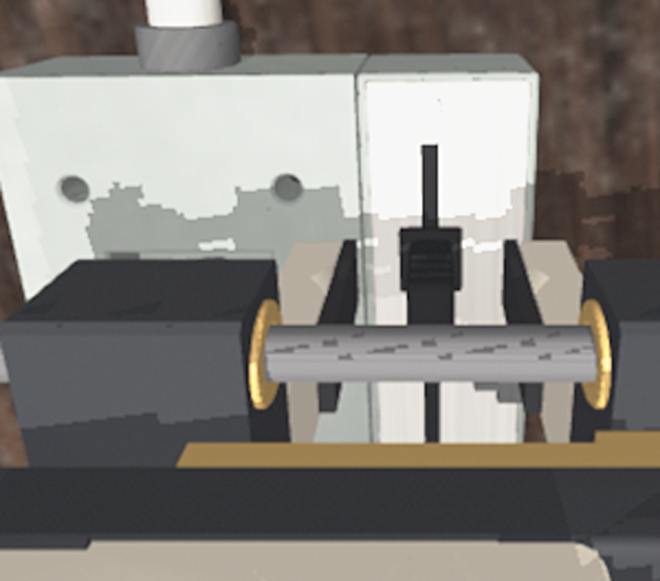

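>>> play_rows --pt "0 0 0 0 0 0" --pt "0 0 0 0 0 0" --pt "0 0 0 0 0 0" --pt "0 0 0 0 0 0" --pt "0 0 0 0 0 0" --pt "0 0 0 0 0 0" --grip 0

```text
clock: 6.92
tool_pos: [0.4874, 0.2073, 0.0668]
orientation: [-180.0, 0.0, -98.4]
force: [0.5, -0.4, 1.7]
opening: 0.0119
gripper_force: 30.0
```

>>> play_rows --pt "-0.4 0 0 0 0 0" --pt "-0.4 0 0 0 0 0" --pt "-0.4 0 0 0 0 0" --pt "-0.4 0 0 0 0 0" --pt "-0.4 0 0 0 0 0" --pt "-0.4 0 0 0 0 0" --pt "-0.4 0 0 0 0 0" --pt "-0.4 0 0 0 0 0" --pt "-0.4 0 0 0 0 0" --pt "-0.4 0 0 0 0 0" --pt "-0.25 0 0 0 0 0" --pt "0 0 0 0 0 0" --pt "0 0 0 0 0 0"

```text
clock: 8.0
tool_pos: [0.4934, 0.2504, 0.0668]
orientation: [-180.0, 0.0, -98.4]
force: [-2.7, 1.5, 5.6]
opening: 0.0118
gripper_force: 30.0
```

```bash
python3 -c "
from h import *
obs();spots('wrist',[]);s=cam('wrist','w3');spots('wrist',['shutter_grip','index_mark','thread_a']);s=cam('top','t3');spots('top',['shutter_grip','index_mark','thread_a'])"
```

```text
t 8.0 p [0.4934 0.2504 0.0668] rpy [-1.7999e+02  5.0000e-02 -9.8360e+01] j [ 47.2  19.7 -27.3  -0.  -42.9 -55.5] F [-2.7  1.5  5.6] op 0.0118 gf 30.0
wrist shutter_grip [([0.492, 0.2509, 0.0595], 0.97)]
wrist index_mark []
wrist thread_a [([0.5832, 0.1701, 0.0453], 0.8), ([0.5211, 0.1791, 0.0359], 0.62)]
top shutter_grip []
top index_mark []
top thread_a [([0.5237, 0.1802, 0.0417], 0.88), ([0.5823, 0.174, 0.0379], 0.67)]
```

>>> play_rows --pt "0 0 0 0 0 0" --pt "0 0 0 0 0 0" --pt "0 0 0 0 0 0" --pt "0 0 0 0 0 0" --pt "0 0 -1 0 0 0" --pt "0 0 -2 0 0 0" --pt "0 0 -3 0 0 0" --pt "0 0 -3 0 0 0" --pt "1 0 -3 0 0 0" --pt "2 0 -2 0 0 0" --pt "2 0 0 0 0 0" --pt "0 0 0 0 0 0" --pt "0 0 0 0 0 0" --grip 5

```text
clock: 9.48
tool_pos: [0.4858, 0.1989, 0.2073]
orientation: [-180.0, 0.1, -98.5]
force: [-0.2, 0.0, -0.9]
opening: 0.0496
gripper_force: 0.0
```

```bash
python3 -c "
from h import *
obs();s=cam('wrist','w4');spots('wrist',['shutter_grip','index_mark','thread_a'])
p=proj(s,[.49,.25,.05])[0];x,y=np.round(p).astype(int);print(x,y);x0=x-50;y0=y-40;print(x0,y0)
cv2.imwrite('pics/w4b.png',cv2.resize(s['frame'][y0:y0+80,x0:x0+100,::-1],None,fx=6,fy=6,interpolation=cv2.INTER_CUBIC))
g=cv2.cvtColor(s['frame'],cv2.COLOR_RGB2GRAY);a=np.radians(-8.4)
def blob(w,r=6):
    x,y=np.round(proj(s,[w])[0]).astype(int);w=g[y-r:y+r+1,x-r:x+r+1].astype(float);k=np.clip(np.median(w)-15-w,0,None);yy,xx=np.mgrid[y-r:y+r+1,x-r:x+r+1];return [(k*xx).sum()/k.sum(),(k*yy).sum()/k.sum()]
uv=[blob(w) for w in([.570,.2715,.04],[.5228,.1795,.04],[.5828,.172,.04])];print(np.round(uv,1).tolist());fit(TH,ray(s,uv,.04));print(ray(s,uv,.04).round(4))
"
```

```text
t 9.48 p [0.4858 0.1989 0.2073] rpy [-1.7997e+02  6.0000e-02 -9.8460e+01] j [ 43.7   8.1 -21.4  -0.  -60.5 -52.1] F [-0.2  0.  -0.9] op 0.0496 gf 0.0
wrist shutter_grip [([0.4945, 0.2499, 0.0578], 0.81)]
wrist index_mark [([0.4801, 0.2498, 0.0406], 0.45)]
wrist thread_a [([0.5807, 0.1696, 0.0455], 0.96), ([0.5213, 0.178, 0.0363], 0.95)]
258 227
208 187
[[200.2, 251.1], [218.3, 168.4], [163.5, 169.0]]
fit yaw -6.4 t [0.5341 0.2277] res mm [[-0.1, 3.4], [0.2, -1.0], [-0.1, -2.4]]
[[0.5642 0.276  0.04  ]
 [0.5239 0.1796 0.04  ]
 [0.5833 0.1714 0.04  ]]
```

View pics/w4b.png

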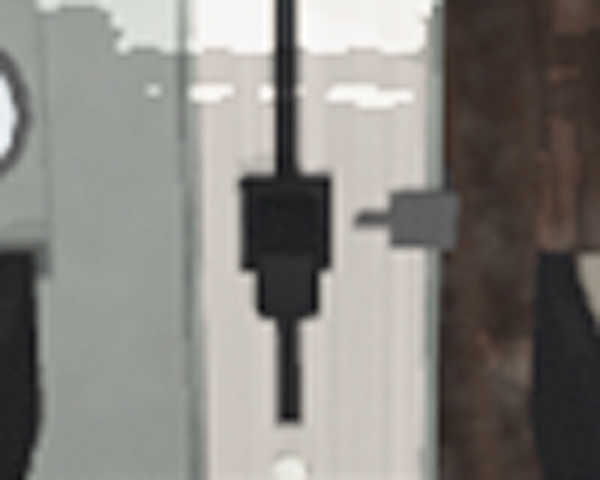

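```bash
python3 -c "
from h import *
go([.54,.235,.26],-98.4)"
```

```text
t 9.68 p [0.486  0.2001 0.2061] rpy [ 1.7996e+02 -4.0000e-02 -9.8370e+01] j [ 43.8   8.3 -21.3  -0.  -60.5 -52.1] F [-0.4  0.4  1.1] op 0.0502 gf 0.0
shift [-4.24 -4.83 -5.4 ] turn [ 0.04 -0.04  0.03]
```

>>> play_rows --pt "-1.4 -1.6 -1.8 0 0 0" --pt "-1.4 -1.6 -1.8 0 0 0" --pt "-1.4 -1.6 -1.8 0 0 0" --pt "0 0 0 0 0 0" --pt "0 0 0 0 0 0" --pt "0 0 0 0 0 0" --grip 8.7

```text
clock: 10.18
tool_pos: [0.5389, 0.2343, 0.2591]
orientation: [179.9, -0.1, -98.4]
force: [-0.2, 0.2, -0.4]
opening: 0.0837
gripper_force: 0.0
```

```bash
python3 -c "
from h import *
obs();s=cam('wrist','w5');spots('wrist',['housing','thread_a','index_mark'])
print(np.r_[s['position'],s['attitude']].round(4).tolist())
P=proj(s,[[.568,.2725,.04],[.5235,.1795,.04],[.583,.1715,.04],[.48,.25,.0425]]);print(P.round(1))
cv2.imwrite('pics/w5b.png',cv2.resize(s['frame'][100:300,100:360,::-1],None,fx=3,fy=3,interpolation=cv2.INTER_CUBIC))
"
```

```text
t 10.18 p [0.5389 0.2343 0.2591] rpy [ 1.7988e+02 -9.0000e-02 -9.8380e+01] j [ 42.5  12.   -9.4  -0.  -68.7 -50.9] F [-0.2  0.2 -0.4] op 0.0837 gf 0.0
wrist housing [([0.5374, 0.2261, -0.0032], 0.75)]
wrist thread_a [([0.5625, 0.2734, 0.0393], 0.96), ([0.5834, 0.1698, 0.0431], 0.8), ([0.5199, 0.1802, 0.0376], 0.55)]
wrist index_mark [([0.4799, 0.253, 0.0413], 0.54)]
[0.5271, 0.153, 0.3985, 162.5466, -0.0634, 171.6156]
[[237.4 201.3]
 [260.9 125. ]
 [211.7 125.6]
 [302.3 176. ]]
```

View pics/w5b.png

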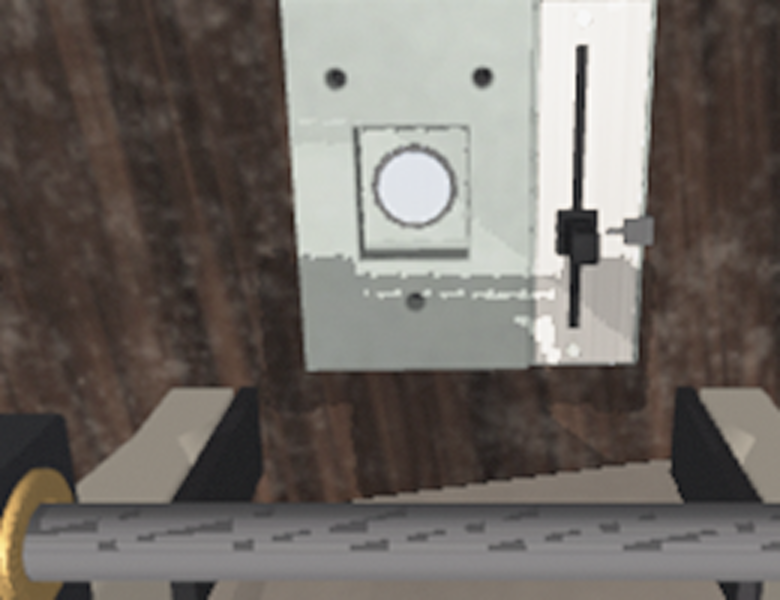

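```bash
python3 -c "
from h import *
s=cam('wrist');g=cv2.cvtColor(s['frame'],cv2.COLOR_RGB2GRAY)
uv=[]
for u,v in((416,300),(483,77),(336,77)):
    x,y=round(100+u/3),round(100+v/3);r=5;w=g[y-r:y+r+1,x-r:x+r+1].astype(float);b=np.percentile(w,50);k=np.clip(b-30-w,0,None);yy,xx=np.mgrid[y-r:y+r+1,x-r:x+r+1];uv.append([(k*xx).sum()/k.sum(),(k*yy).sum()/k.sum()])
print(np.round(uv,1).tolist())
W=ray(s,uv,.04);print(W.round(4).tolist());fit(TH,W)
go([.548,-.09,.26],-83.5)
fit([[0,.048],[-.03,-.048],[.03,-.048]],[[.5445,-.068],[.5235,-.169],[.586,-.1595]])
"
```

```text
[[238.3, 199.5], [260.7, 125.4], [211.9, 125.8]]
[[0.5669, 0.2702, 0.04], [0.5241, 0.1797, 0.04], [0.5832, 0.1715, 0.04]]
fit yaw -7.94 t [0.5355 0.2265] res mm [[-0.0, -0.3], [0.1, 0.1], [-0.1, 0.2]]
t 10.43 p [0.5392 0.2341 0.2602] rpy [ 1.7997e+02 -3.0000e-02 -9.8380e+01] j [ 42.5  11.9  -9.4  -0.  -68.8 -50.9] F [-0.  -0.4 -0.5] op 0.0865 gf 0.0
shift [ 3.193e+01 -5.600e+00  3.000e-02] turn [  0.04  -0.03 -14.88]
fit yaw 6.68 t [ 0.5495 -0.1163] res mm [[0.6, 0.6], [-1.8, -1.6], [1.1, 1.0]]
```

>>> play_rows --pt "3.5 -0.6 0 0 0 0" --pt "3.5 -0.6 0 0 0 0" --pt "3.5 -0.6 0 0 0 0" --pt "3.5 -0.6 0 0 0 0" --pt "3.5 -0.6 0 0 0 0" --pt "3.5 -0.6 0 0 0 0" --pt "3.5 -0.6 0 0 0 0" --pt "3.5 -0.6 0 0 0 0" --pt "3.5 -0.6 0 0 0 0" --pt "0 0 0 0 0 -5" --pt "0 0 0 0 0 -5" --pt "0 0 0 0 0 -5" --pt "0 0 0 0 0 0" --pt "0 0 0 0 0 0" --pt "0 0 0 0 0 0"

```text
clock: 11.68
tool_pos: [0.547, -0.085, 0.2606]
orientation: [-180.0, 0.0, -83.5]
force: [0.4, -0.4, -0.1]
opening: 0.0869
gripper_force: 0.0
```

```bash
python3 -c "
from h import *
obs();s=cam('wrist','w6');spots('wrist',['cover_handle','cover_hole_a','cover'])
print(proj(s,[[.5445,-.068,.005],[.5235,-.169,.005],[.586,-.1595,.005]]).round(1))
cv2.imwrite('pics/w6b.png',cv2.resize(s['frame'][60:320,100:400,::-1],None,fx=2.3,fy=2.3,interpolation=cv2.INTER_CUBIC))
"
```

```text
t 11.68 p [ 0.547  -0.085   0.2606] rpy [-180.      0.    -83.53] j [ 11.4   8.6 -13.5   0.  -67.9  -5. ] F [ 0.4 -0.4 -0.1] op 0.0869 gf 0.0
wrist cover_handle [([0.5476, -0.1114, 0.03], 0.6), ([0.5268, -0.1663, 0.0046], 0.26)]
wrist cover_hole_a [([0.5291, -0.1682, 0.0023], 0.87), ([0.5429, -0.0683, 0.0036], 0.7), ([0.5847, -0.1621, 0.0015], 0.65)]
wrist cover [([0.5498, -0.1144, 0.0019], 0.72), ([0.3626, -0.0049, 0.0168], 0.7)]
[[255.6 176.1]
 [280.2 103.8]
 [232.2 105.7]]
```

View pics/w6b.png

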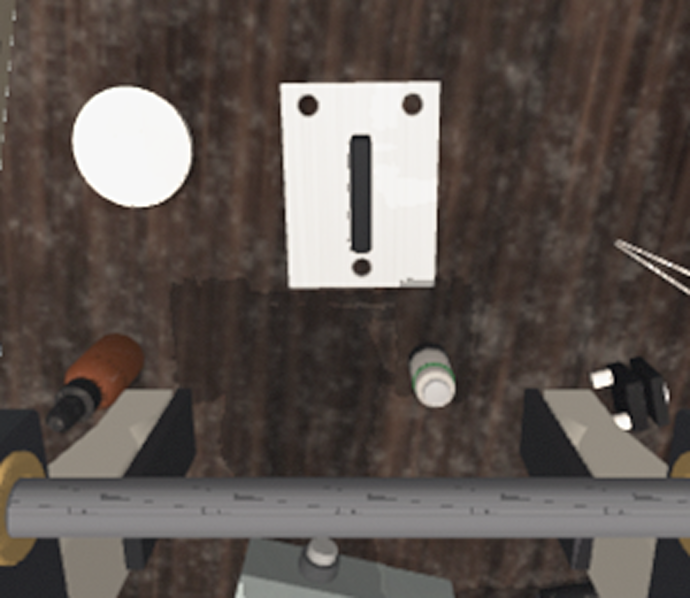

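```bash
python3 -c "
from h import *
s=cam('wrist');g=cv2.cvtColor(s['frame'],cv2.COLOR_RGB2GRAY)
uv=[]
for u,v in((361,267),(412,104),(308,105)):
    x,y=round(100+u/2.3),round(60+v/2.3);r=6;w=g[y-r:y+r+1,x-r:x+r+1].astype(float);k=np.clip(np.percentile(w,70)-60-w,0,None);yy,xx=np.mgrid[y-r:y+r+1,x-r:x+r+1];uv.append([(k*xx).sum()/k.sum(),(k*yy).sum()/k.sum()])
print(np.round(uv,1).tolist())
W=ray(s,uv,.0035);print(W.round(4).tolist());y,t,M=fit([[0,.048],[-.03,-.048],[.03,-.048]],W)
go([t[0],t[1],.031],y-90)
"
```

```text
[[257.0, 175.7], [279.1, 104.9], [233.6, 105.2]]
[[0.5428, -0.0684, 0.0035], [0.5249, -0.1674, 0.0035], [0.5846, -0.1601, 0.0035]]
fit yaw 7.12 t [ 0.5488 -0.1161] res mm [[-0.1, 0.0], [-0.0, 0.1], [0.1, -0.1]]
t 11.93 p [ 0.5472 -0.0849  0.2606] rpy [-180.     -0.    -83.41] j [ 11.4   8.6 -13.5   0.  -67.9  -4.9] F [ 0.3 -0.4 -0.4] op 0.0868 gf 0.0
shift [ 3.11  0.2  22.96] turn [-0.   -0.   -0.53]
```

>>> play_rows --pt "1.5 0.1 0 0 0 -0.5" --pt "1.6 0.1 2 0 0 0" --pt "0 0 3 0 0 0" --pt "0 0 3 0 0 0" --pt "0 0 3 0 0 0" --pt "0 0 3 0 0 0" --pt "0 0 3 0 0 0" --pt "0 0 2 0 0 0" --pt "0 0 1.5 0 0 0" --pt "0 0 1 0 0 0" --pt "0 0 1 0 0 0" --pt "0 0 0.4 0 0 0" --pt "0 0 0 0 0 0" --pt "0 0 0 0 0 0" --pt "0 0 0 0 0 0" --grip 5

```text
clock: 13.18
tool_pos: [0.5496, -0.1161, 0.0325]
orientation: [-179.9, -0.0, -82.9]
force: [-0.6, -0.1, 0.1]
opening: 0.0498
gripper_force: 0.0
```

>>> play_rows --pt "0 0 0 0 0 0" --pt "0 0 0 0 0 0" --pt "0 0 0 0 0 0" --pt "0 0 0 0 0 0" --pt "0 0 0 0 0 0" --pt "0 0 0 0 0 0" --pt "0 0 0 0 0 0" --pt "0 0 0 0 0 0" --grip 0

```text
clock: 13.85
tool_pos: [0.5488, -0.1162, 0.0316]
orientation: [180.0, -0.0, -82.9]
force: [-0.1, 1.2, 1.6]
opening: 0.0117
gripper_force: 30.0
```

>>> play_rows --pt "0 0 -0.5 0 0 0" --pt "0 0 -1 0 0 0" --pt "0 0 -1 0 0 0" --pt "0 0 -1.5 0 0 0" --pt "0 0 -1.5 0 0 0" --pt "0 0 -1.5 0 0 0" --pt "0 0 -1.5 0 0 0" --pt "0 0 -1.5 0 0 0" --pt "0 0 -1.5 0 0 0" --pt "0 0 -0.5 0 0 0" --pt "0 0 0 0 0 0" --pt "0 0 0 0 0 0"

```text
clock: 14.85
tool_pos: [0.5487, -0.116, 0.1517]
orientation: [-180.0, 0.0, -82.9]
force: [-0.4, -1.2, -4.0]
opening: 0.0118
gripper_force: 30.0
```

```bash
python3 -c "
from h import *
go([.5603,.2230,.15],-97.94)"
```

```text
t 14.85 p [ 0.5487 -0.116   0.1517] rpy [-1.7997e+02  2.0000e-02 -8.2900e+01] j [  8.   14.5 -21.2  -0.  -54.3  -0.9] F [-0.4 -1.2 -4. ] op 0.0118 gf 30.0
shift [-33.5   -5.34   0.19] turn [-0.03  0.02 15.04]
```

>>> play_rows --pt "-1 -0.16 0 0 0 0" --pt "-2 -0.32 0 0 0 0" --pt "-3 -0.48 0 0 0 0" --pt "-3 -0.48 0 0 0 0" --pt "-3 -0.48 0 0 0 0" --pt "-3 -0.48 0 0 0 0" --pt "-3 -0.48 0 0 0 0" --pt "-3 -0.48 0 0 0 0" --pt "-3 -0.48 0 0 0 0" --pt "-3 -0.48 0 0 0 0" --pt "-3 -0.48 0 0 0 0" --pt "-2 -0.32 0 0 0 0" --pt "-1.5 -0.22 0 0 0 0" --pt "0 0 0 0 0 3" --pt "0 0 0 0 0 3" --pt "0 0 0 0 0 3" --pt "0 0 0 0 0 3" --pt "0 0 0 0 0 3" --pt "0 0 0 0 0 0" --pt "0 0 0 0 0 0"

```text
clock: 16.52
tool_pos: [0.56, 0.2226, 0.1508]
orientation: [179.9, -0.1, -97.8]
force: [-0.4, -0.7, -2.9]
opening: 0.0113
gripper_force: 30.0
```

```bash
python3 -c "
from h import *
go([.5603,.2230,.086],-97.94)
s=cam('wrist','w7');cv2.imwrite('pics/w7b.png',cv2.resize(s['frame'][100:,80:400,::-1],None,fx=2.1,fy=2.1,interpolation=cv2.INTER_CUBIC))
spots('wrist',['cover_hole_a','thread_a'])"
```

```text
t 16.52 p [0.56   0.2226 0.1508] rpy [ 1.7994e+02 -5.0000e-02 -9.7810e+01] j [ 40.2  18.2 -15.9  -0.  -55.9 -48. ] F [-0.4 -0.7 -2.9] op 0.0113 gf 30.0
shift [-0.05 -0.03  6.48] turn [ 0.06 -0.05  0.13]
wrist cover_hole_a [([0.5853, 0.1706, 0.1207], 0.93), ([0.5671, 0.27, 0.1227], 0.62), ([0.5282, 0.1794, 0.124], 0.59)]
wrist thread_a [([0.5187, 0.1763, 0.0348], 0.73), ([0.58, 0.1704, 0.0426], 0.59)]
```

View pics/w7b.png

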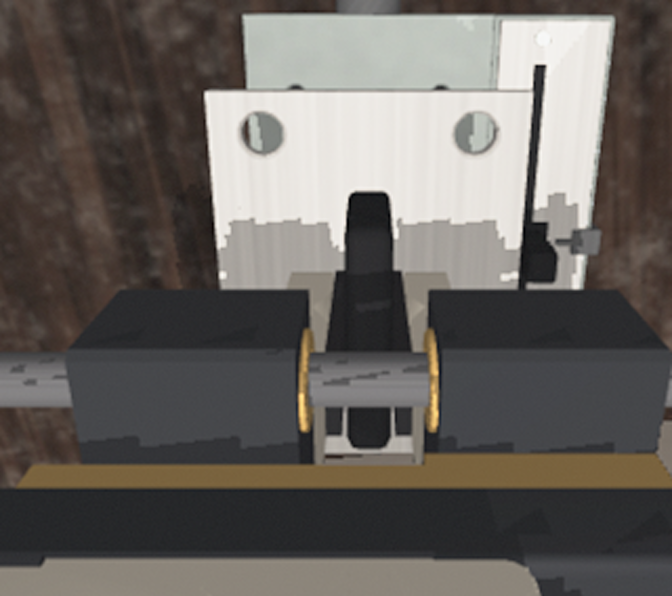

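>>> play_rows --pt "0 0 1 0 0 0" --pt "0 0 1 0 0 0" --pt "0 0 1 0 0 0" --pt "0 0 1 0 0 0" --pt "0 0 1 0 0 0" --pt "0 0 0.7 0 0 0" --pt "0 0 0.4 0 0 0" --pt "0 0 0.3 0 0 0" --pt "0 0 0 0 0 0" --pt "0 0 0 0 0 0" --pt "0 0 0 0 0 0"

```text
clock: 17.58
tool_pos: [0.5608, 0.2231, 0.0881]
orientation: [-180.0, 0.0, -97.9]
force: [-0.7, -0.5, -2.3]
opening: 0.0117
gripper_force: 30.0
```

```bash
python3 -c "
from h import *
s=cam('wrist');z=.1508-.031+.005
print(ray(s,[[80+476/2.1,0],[0,0]],z)[:0])
go([.5603,.2230,.086],-97.94)
s=cam('wrist','w8');P=proj(s,[[.5241,.1797,.06],[.5832,.1715,.06]]);print(P.round(1))
cv2.imwrite('pics/w8b.png',cv2.resize(s['frame'][120:320,100:360,::-1],None,fx=3,fy=3,interpolation=cv2.INTER_CUBIC))
spots('wrist',['cover_hole_a','shutter_grip','index_mark'])
cam('top','t8');spots('top',['cover_hole_a','shutter_grip','index_mark'])"
```

```text
[]
t 17.63 p [0.5607 0.2231 0.0881] rpy [-1.7996e+02  4.0000e-02 -9.7880e+01] j [ 40.2  22.1 -19.7   0.  -48.1 -48.1] F [-0.1 -0.4 -3.2] op 0.0118 gf 30.0
shift [0.02 0.04 0.21] turn [-0.04  0.04  0.06]
[[306.4 163.2]
 [205.8 163.1]]
wrist cover_hole_a [([0.5277, 0.1808, 0.0598], 0.86), ([0.586, 0.1724, 0.0565], 0.81), ([0.5715, 0.2688, 0.0559], 0.62)]
wrist shutter_grip []
wrist index_mark [([0.4827, 0.2539, 0.0395], 0.67)]
top cover_hole_a [([0.5717, 0.2725, 0.057], 0.83), ([0.5826, 0.1687, 0.0539], 0.8), ([0.5211, 0.176, 0.0541], 0.55), ([0.4927, -0.0077, 0.0251], 0.5)]
top shutter_grip []
top index_mark [([0.4787, 0.247, 0.0437], 0.45), ([0.3628, -0.0053, 0.0145], 0.45)]
```

View pics/w8b.png

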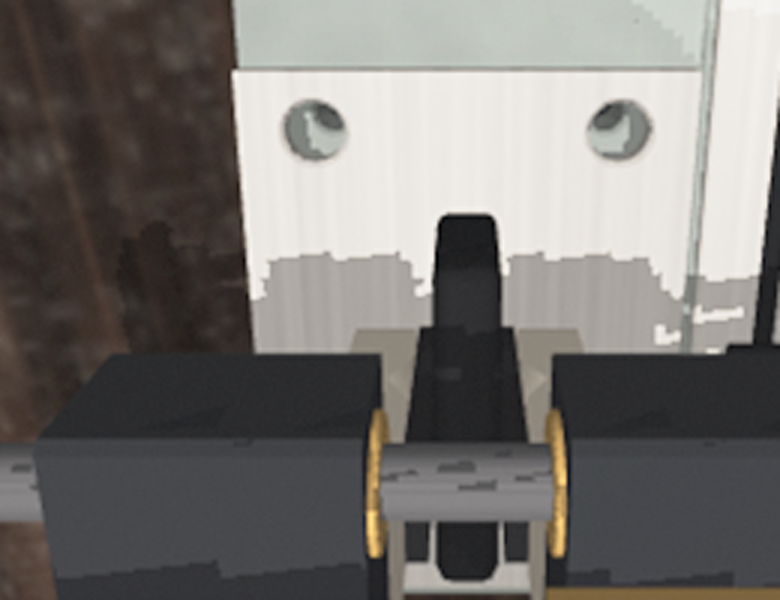

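```bash
python3 -c "
from h import *
obs();print(close_job())"
```

```text
t 18.03 p [0.5605 0.2229 0.0877] rpy [-1.7999e+02  1.0000e-02 -9.7890e+01] j [ 40.2  22.1 -19.7  -0.  -48.1 -48.1] F [ 1.  -0.2 -2.2] op 0.0119 gf 30.0
the job is handed in; nothing more can be done
None
```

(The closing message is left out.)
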